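# Close the refilled glue tank

### The arm

A 6-joint arm with a two-finger parallel gripper is mounted at the origin on the work surface. World frame = base frame: x ahead of the robot, y to its left, z up, the work surface at z = 0. Lengths are in m, angles in rad, forces in N, time in s.
With the tool pointing down it reaches from about 0.35 to 0.975 m from the base axis. Payload 4.9 kg.
Tool frame: the origin (TCP) lies at the very end of the fingers, on their centre line; the grasp point (between the pads) lies 19 mm behind it; z points along the fingers, y is the line along which they close (so a half turn about z gives the same grasp; the last joint's range is limited). The gripper opens to 85 mm and grips with 20 to 120 N. Pads are 22 mm wide; open, the fingers measure 114 mm over their backs; the gripper's body (76 mm by 85 mm) begins 54 mm behind the grasp point. The pads swing forward as they close: fully open they stand 13 mm farther back than shut.
Start: joints at [0.993, 0.053, 1.613, -0, 1.476, -0.119], TCP at [0.277, 0.56, 0.231] pointing down, gripper open.
Joint ranges: [-3.01, 3.01], [-1.01, 2.22], [0.06, 2.58], [-1.02, 4.17], [0.09, 2.62], [-3.14, 3.14]. Speed limits (rad/s): [2.57, 2.57, 3.14, 3.14, 3.14, 3.14].

### API

Orientations are given as a unit quaternion [w, x, y, z].
In Python, from plant import state, optics, ticket, nets gives the robot as it stands. The module is installed in compiled form; this text tells all that it offers.
- The arm moves only by the shell command python3 -m inch 'ROWS' [OPENING]. ROWS is JSON, a list of rows, each an object of numbers: "dx", "dy", "dz": the shift along the tool's x, y, z as a fraction of full scale; "rx", "ry", "rz": the turn, a rotation vector about the tool's x, y, z as a fraction of full scale. In form: [{"dx": .., "dy": .., "dz": .., "rx": .., "ry": .., "rz": ..}, ...]. A call has 1 to 5 rows; each row is the pose to reach, as a shift and turn from the pose commanded when the call began, along the tool's axes at that moment; what a row does not reach only later rows make up. Full scale, the value 1, is 0.8 m for a shift and 1.5 rad for a turn. A row lasts 1/10 s, in which the tool goes at most 50 mm and 8.59 degrees, less where a joint would pass 70% of its speed; a pose out of reach is approached as far as the arm can. A call with a number of a shift or a turn outside -1 to 1 is refused whole. A call with a gripper value outside its range is refused whole. OPENING is the opening, from -1 (shut) to 1 (fully open), set as the call begins (- or left out, the last holds). The fingers move at their own pace and stop on an object; the grip force is fixed at half the most. Time passes only in rows, so rows that repeat a pose let the fingers close. It gives the time, the measured TCP pose, the force, the opening and the grip force at its end, in the units of the state.
- state(): the state, without advancing time (a new reading comes with each control period).
- optics.grab_frame(name): name is "scene" or "top" or "wrist"; returns the picture (400x640x3 uint8, red, green, blue); there is no depth.
- optics.camera_info(name): a dict with "fx", "fy", "cx", "cy" (pixels), "R" (3x3) and "t" (3): a world point X has camera coordinates R X + t. Camera axes: x right, y down, z forward; pixel columns grow to the right and rows downward; lengths in m; the calibration is good to about 2 mm. The wrist camera is an equidistant fisheye: a pixel r from the principal point sees the ray r / f radians off the axis. A picture is of the moment at which its call begins: read the wrist's pose just before it. camera_info takes no time and is no camera call; for the wrist camera it gives the pose at the moment of the call.
- ticket.job_done(): hands the job in; it is judged then, once.
Trained networks look in the newest picture that a camera, given by its name, has taken for a name from the list of things; names that differ only in an ending like _2 or _b are one class to them, and where a whole thing is asked for, a point or a joint stands for the part that bears it (a point fixed in the world has none). Each returns a list of dicts, best first, with "confidence" (0 to 1); they miss things now and then, are a little off and sometimes report something else, mostly with a low value. They report only what shows in the picture. A call takes as long as a camera call.
- nets.boxes_of(camera, name): "bbox" ([centre column, centre row, width, height] in pixels, round what is visible of it).
- nets.outline_of(camera, name): "pixels" (400x640 bool, what is visible of it) and "bbox" ([centre column, centre row, width, height] in pixels, round what is visible of it).
The state is a dict: "time": time; "joint_pos": joint angles; "joint_vel": joint speeds; "joint_efforts": joint torques, N m; "tool_pos": TCP position; "tool_rot": TCP orientation; "contact_force": force on the tool from outside, world axes, zero at the start; "ft_torque": the same for the moment, N m; "gripper_width": opening from 0.0 (shut) to 1.0 (fully open); "grasp_force": force on a finger pad.
Only numpy, scipy, OpenCV 4.12 (cv2) and the standard library are available. Lean on these libraries where they do the work, as an engineer would, in place of code of your own. Each camera call takes 0.05 s, during which the arm holds its last target. There are 200 camera calls.

### The job

The green glue tank on the bench has just been refilled. Swing its captive cap back over the filler neck as far as it goes, screw it down clockwise (seen from above) until it is fully tight, and only after that push the red air lever down flat. Leave the glue bottle, the mallet and the wood offcut where they are.

Things in the scene. Friction and masses are not known exactly. Their poses are not given: they have to be found in the camera images.
- tank: Green box-shaped glue tank, 170 (x) x 300 (y) x 120 mm high with a flat top, bolted to the bench on a 190 x 320 x 12 mm steel foot; gauge on its -x face. Origin: centre of its underside, on the bench; z up. All tank coordinates in the other entries are in this frame, in mm. It does not move.
- neck_top (a point): Centre of the top of the open steel filler neck, 56 mm in diameter, upright on the tank's z axis (tank x = y = 0), top at tank z = 150 mm, 30 mm above the tank's flat top.
- post_top (a point): Centre of the top of the upright steel pivot post, 18 mm in diameter, at tank x = 0, y = -95, top at z = 186 mm. The cap's swing arm turns about it and slides up and down on it.
- cap_swing (a joint): Angle s of the cap's swing arm about the pivot post (rad, 0 to 1.6). 0: at its stop, cap centred over the neck, arm along tank +y. Grows anticlockwise from above, out over the tank's -x side: cap axis at x = -95 sin s, y = -95 + 95 cos s. The arm is a steel strap 20 mm wide, 5 mm thick, between cap disc and wing bar. Stays where left; about 1 N at the cap moves it.
- cap_twist (a joint): Turn of the cap about its upright axis, relative to the arm (rad). 0: unscrewed, raised. Grows clockwise from above to its stop at 2.6: tight. Cap and arm sink 5.4 mm per rad, 14 mm in all. Needs about 0.2 N m (5 N at a wing end); stays where left. The skirt clears the neck sideways only at turns under 1 rad, and goes down over it only with the arm at its stop.
- cap_top (a point): Top centre of the cap's orange grip: hub 40 mm in diameter crossed by a straight wing bar 110 mm long, 14 mm wide, both 25 mm high. Below the grip: the arm's strap (top 27 mm below this point), then a black disc 76 mm in diameter (top 32 mm below) with an 8 mm skirt. This point is at tank z = 204 mm fully raised, 190 mm when tight.
- wing_end (a point): White dot on top of the wing bar, 46 mm from the cap's axis; at turn 0 its half of the bar lies in line with the arm, pointing away from the pivot post. It goes round with the cap. The bar's other half is alike, without a dot.
- air_lever (a joint): Angle of the red air lever (rad). 0: down flat, level, at its stop; grows as it is raised (at most 1.25). Level pivot axis along tank y at x = 45, y = 118, z = 150 mm, on a brass valve head 40 x 36 mm; flat, it points along tank -x. Bar 14 mm wide, 8 mm thick, centred on the pivot height, ending in a round pad 24 mm in diameter. Stays where left; about 2 N at the pad moves it.
- lever_tip (a point): Centre of the upper face of the round pad at the end of the red air lever, 78 mm from its pivot.
- glue_bottle: Loose bystander: standing white glue bottle, yellow label, red cap, 64 mm in diameter, 180 mm high. Origin: centre of its underside.
- mallet: Loose bystander: wooden mallet lying on the bench, 265 mm long along its x, head 60 x 110 x 60 mm at its +x end. Origin: on the bench, beneath the handle, 100 mm from the head's middle.
- offcut: Loose bystander: offcut of pale wood, 70 (x) x 160 (y) x 45 mm high. Origin: centre of its underside.

How it is judged:
On the way, in this order (a step that is already met when the one before it is completed fails the run):
1. the cap is swung over the neck, against its stop (value of joint cap_swing below 0.06 rad), for 0.1 s.
2. the cap is screwed fully tight over the neck (value of joint cap_swing below 0.06 rad and value of joint cap_twist above 2.4 rad), for 0.2 s.
3. the air lever is pushed down flat (value of joint air_lever below 0.1 rad), for 0.1 s.
At the end, for the whole second after the job is handed in: The swing arm is within 0.06 rad of its stop over the neck, the cap is turned past 2.4 of its 2.6 rad, and the air lever is within 0.1 rad of flat (all of step 2 and value of joint air_lever below 0.1 rad); the robot touches nothing.
It fails at once if the glue bottle is shifted by more than 30 mm or tipped (distance of glue_bottle from where it was at the start of the episode above 0.03 m or angle between glue_bottle's own z axis and vertical above 0.4 rad).
It fails at once if the mallet is shifted by more than 30 mm (distance of mallet from where it was at the start of the episode above 0.03 m).
It fails at once if the offcut is shifted by more than 30 mm (distance of offcut from where it was at the start of the episode above 0.03 m).
It also fails if it takes over 67 s, if anything falls off the work surface, if the arm or the gripper's body presses on something with over 40 N, if the wrist force passes 120 N, or if a joint passes its speed limit or range.

## Working session

There is one attempt and no reset: what is moved stays moved. The work goes in short steps, Python scripts to look and compute and a shell command to move; the robot and the scene stay as the last step left them, time stands still between calls to the robot, and variables do not carry over. Pictures are saved under pics/ and viewed, at most 10 in all, crops included, and the job is handed in when it is done.

```bash
mkdir -p pics; ls
python3 - <<'E'
from plant import state, optics, nets
import cv2, numpy as np
for c in ["scene","top"]:
    im=optics.grab_frame(c); cv2.imwrite(f"pics/{c}0.png",im[:,:,::-1])
    k=optics.camera_info(c); print(c,{a:np.round(b,3).tolist() for a,b in k.items()})
    for n in ["tank","neck_top","post_top","cap_top","wing_end","lever_tip","glue_bottle","mallet","offcut"]:
        try: print(n,[(np.round(d["bbox"]).tolist(),round(d["confidence"],2)) for d in nets.boxes_of(c,n)[:2]])
        except Exception as e: print(n,e)
print(state())
E
```

```text
pics
scene {'fx': 416.713, 'fy': 416.713, 'cx': 323.021, 'cy': 201.409, 'R': [[-0.573, 0.819, -0.021], [0.494, 0.324, -0.807], [-0.654, -0.473, -0.591]], 't': [0.33, -0.218, 1.526]}
tank [([305.0, 211.0, 126.0, 138.0], 0.6)]
neck_top [([304.0, 215.0, 126.0, 138.0], 0.97), ([315.0, 161.0, 42.0, 28.0], 0.21)]
post_top [([306.0, 214.0, 124.0, 135.0], 0.96)]
cap_top [([314.0, 162.0, 41.0, 30.0], 0.71)]
wing_end [([314.0, 160.0, 43.0, 22.0], 0.74)]
lever_tip [([326.0, 198.0, 24.0, 41.0], 0.55), ([316.0, 161.0, 41.0, 24.0], 0.17)]
glue_bottle [([241.0, 190.0, 68.0, 48.0], 0.71), ([383.0, 246.0, 32.0, 75.0], 0.6)]
mallet [([237.0, 190.0, 65.0, 41.0], 0.7)]
offcut [([245.0, 255.0, 64.0, 50.0], 0.56)]
top {'fx': 447.118, 'fy': 447.118, 'cx': 321.587, 'cy': 201.285, 'R': [[0.147, -0.989, 0.004], [-0.969, -0.145, -0.202], [0.201, 0.026, -0.979]], 't': [-0.05, 0.665, 1.128]}
tank [([351.0, 225.0, 131.0, 109.0], 0.69)]
neck_top [([349.0, 227.0, 129.0, 112.0], 0.89)]
post_top [([351.0, 226.0, 130.0, 108.0], 0.95)]
cap_top [([358.0, 255.0, 47.0, 35.0], 0.8)]
wing_end [([359.0, 253.0, 43.0, 35.0], 0
[... 206 characters left out ...]
joint_pos': array([ 9.92996359e-01,  5.26882236e-02,  1.61289358e+00, -1.46165451e-07,
        1.47603311e+00, -1.18990178e-01]), 'joint_vel': array([ 0.0008152 , -0.00029162, -0.00094076,  0.00082783,  0.00112794,
        0.00030794]), 'joint_efforts': array([-1.03472838e-03, -3.93695962e+01, -3.70471358e+01, -7.83754604e-05,
        4.50367543e-04, -6.59042058e-06]), 'tool_pos': array([0.27678115, 0.56034434, 0.23131472]), 'tool_rot': array([-3.72974257e-06,  2.27398043e-01,  9.73801895e-01, -1.04819236e-05]), 'contact_force': array([ 0.94865239, -0.41874672,  0.29323906]), 'ft_torque': array([-0.0181143 ,  0.03953286,  0.01650785]), 'grasp_force': 0.0, 'gripper_width': 1.0009766026125364}
```

Run:
```python
import cv2, numpy as np
a=cv2.imread("pics/top0.png")[110:330,230:510]; b=cv2.imread("pics/scene0.png")[120:300,190:420]
a=cv2.resize(a,None,fx=2.8,fy=2.5,interpolation=cv2.INTER_CUBIC)
cv2.imwrite("pics/ta.png",a)
cv2.imwrite("pics/sb.png",cv2.resize(b,None,fx=3,fy=3,interpolation=cv2.INTER_CUBIC))
```

```text
(no output)
```

View pics/ta.png

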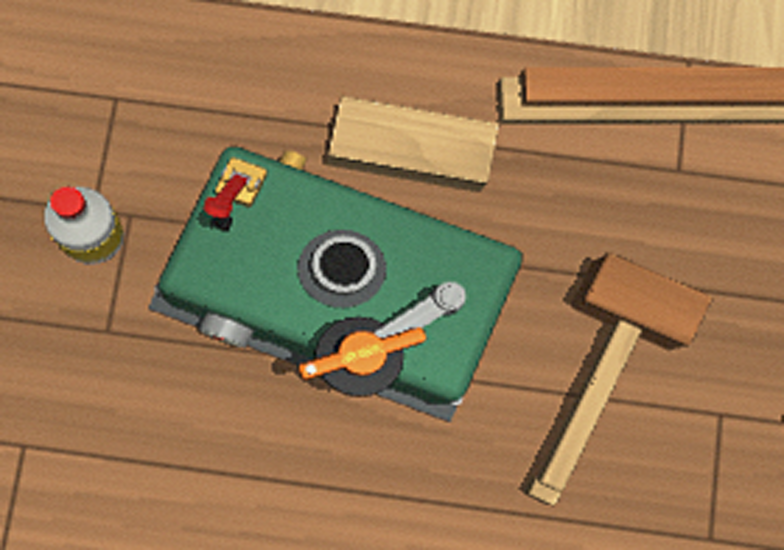

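View pics/sb.png

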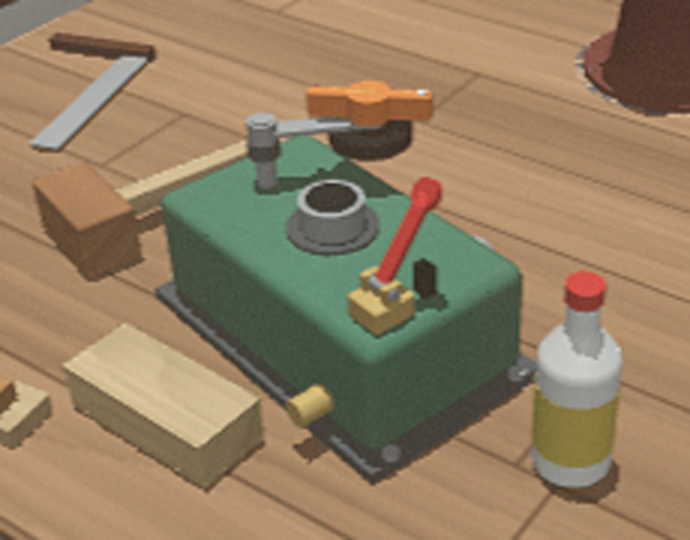

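The top view shows the post at (391,228), neck (353,216), cap hub (359,251), dot (341,258) and raised lever pad (308,193). In the scene view these are at (277,161), (300,186), (313,150), (331,151) and (333,182). I'll fit the tank pose and joint values to both.

```bash
cat > h.py <<'E'
import numpy as np
from plant import optics
def proj(k,X):
    c=np.array(k["R"])@X+np.array(k["t"])
    return np.array([k["fx"]*c[0]/c[2]+k["cx"],k["fy"]*c[1]/c[2]+k["cy"]])
def pts(p):
    x,y,yaw,s,tw,lv=p
    c,d=np.cos(yaw),np.sin(yaw)
    W=lambda v:np.array([x+c*v[0]-d*v[1],y+d*v[0]+c*v[1],v[2]])
    zc=.204-.0054*tw; cx,cy=-.095*np.sin(s),-.095+.095*np.cos(s)
    a=np.pi/2+s-tw
    L=np.array([.045,.118,.150])+np.array([-.078*np.cos(lv)+.004*np.sin(lv),0,.078*np.sin(lv)+.004*np.cos(lv)])
    return dict(post=W([0,-.095,.186]),neck=W([0,0,.150]),cap=W([cx,cy,zc]),dot=W([cx+.046*np.cos(a),cy+.046*np.sin(a),zc]),lever=W(L),
      pivot=W([.045,.118,.150]))
E
python3 - <<'E'
from h import *
from scipy.optimize import least_squares
obs={"top":dict(cap=(359.3,250.8),dot=(340.7,257.6),post=(390.7,228.4),neck=(352.9,215.6),lever=(308.2,192.8)),
"scene":dict(cap=(313,150),dot=(331.3,151),post=(277.3,160.7),neck=(300.3,185.7),lever=(332.7,182))}
K={c:optics.camera_info(c) for c in obs}
f=lambda p:np.concatenate([proj(K[c],pts(p)[n])-o for c in obs for n,o in obs[c].items()])
best=min((least_squares(f,[.6,0,y0,1,0,.8],loss="soft_l1") for y0 in (0,1.5,3,-1.5)),key=lambda r:r.cost)
print(best.cost,best.x.round(3));print(f(best.x).round(1))
for n,v in pts(best.x).items(): print(n,v.round(4))
np.save("p.npy",best.x)
E
```

```text
5.590018778257164 [ 0.623 -0.033 -0.237  1.005  0.284  0.902]
[-0.5  0.1 -0.6 -0.2 -0.4 -0.1 -0.9  0.5 -1.1  0.2 -0.6 -0.7 -1.3 -0.9
 -0.9 -2.3 -0.2 -0.9 -1.   0.6]
post [ 0.6007 -0.1256  0.186 ]
neck [ 0.623  -0.0333  0.15  ]
cap [ 0.5347 -0.0573  0.2025]
dot [ 0.5133 -0.0166  0.2025]
lever [0.6505 0.0815 0.2137]
pivot [0.6944 0.0709 0.15  ]
```

```bash
cat >> h.py <<'E'
from scipy.spatial.transform import Rotation as Ro
def rows(targets,pose=None):
    "targets: list of (x,y,z,ydir rad) -> row fractions relative to pose now"
    from plant import state
    s=state(); q=s["tool_rot"]; R=Ro.from_quat([q[1],q[2],q[3],q[0]]); p0=s["tool_pos"]
    for x,y,z,a in targets:
        d=R.inv().apply(np.array([x,y,z])-p0)/.8
        T=Ro.from_matrix(np.column_stack([[-np.sin(a),np.cos(a),0],[np.cos(a),np.sin(a),0],[0,0,-1]]))
        r=(R.inv()*T).as_rotvec()/1.5
        print("d",d.round(4),"r",r.round(4))
E
python3 -c "
from h import *
rows([(.277,.56,.31,1.112),(.5347,-.0573,.28,np.radians(27.7))])"
```

```text
d [-0.0004 -0.0003 -0.0984] r [-0. -0. -0.]
d [-0.631  -0.5494 -0.0608] r [-0.     0.     0.419]
```

```bash
python3 -m inch '[{"dz":-0.06},{"dz":-0.1},{"dx":-0.631,"dy":-0.549,"dz":-0.1},{"dx":-0.631,"dy":-0.549,"dz":-0.1},{"dx":-0.631,"dy":-0.549,"dz":-0.1}]' 1
python3 -c "
from h import *
rows([(.5347,-.0573,.28,np.radians(27.7))])"
```

```text
d [-0.631  -0.5494 -0.0608] r [-0.     0.     0.419]validation failed for argument at $[0]...
```

```bash
python3 -m inch '[{"dx":0,"dy":0,"dz":-0.06,"rx":0,"ry":0,"rz":0},{"dx":0,"dy":0,"dz":-0.1,"rx":0,"ry":0,"rz":0},{"dx":-0.631,"dy":-0.549,"dz":-0.1,"rx":0,"ry":0,"rz":0},{"dx":-0.631,"dy":-0.549,"dz":-0.1,"rx":0,"ry":0,"rz":0},{"dx":-0.631,"dy":-0.549,"dz":-0.1,"rx":0,"ry":0,"rz":0}]' 1
python3 -c "
from h import *
rows([(.5347,-.0573,.28,np.radians(27.7))])"
```

```text
time: 1.5
tool_pos: [0.3349, 0.4207, 0.3117]
tool_rot: [0.0, 0.227, 0.974, 0.0]
contact_force: [1.2, -0.6, 0.1]
gripper_width: 0.997
grasp_force: 0.0
d [-0.4879 -0.4259  0.0396] r [7.0e-04 2.0e-04 4.2e-01]
```

```bash
python3 -m inch '[{"dx":-0.488,"dy":-0.426,"dz":0.02,"rx":0,"ry":0,"rz":0.42},{"dx":-0.488,"dy":-0.426,"dz":0.02,"rx":0,"ry":0,"rz":0.42},{"dx":-0.488,"dy":-0.426,"dz":0.02,"rx":0,"ry":0,"rz":0.42},{"dx":-0.488,"dy":-0.426,"dz":0.02,"rx":0,"ry":0,"rz":0.42},{"dx":-0.488,"dy":-0.426,"dz":0.02,"rx":0,"ry":0,"rz":0.42}]' 1
python3 -c "
from h import *
rows([(.5347,-.0573,.28,np.radians(27.7))])"
```

```text
time: 2.0
tool_pos: [0.431, 0.1894, 0.3038]
tool_rot: [0.0, 0.519, 0.855, 0.0]
contact_force: [0.2, -0.2, 0.2]
gripper_width: 0.998
grasp_force: 0.0
d [-0.3334 -0.0272  0.0298] r [ 0.0008  0.0001 -0.0029]
```

```bash
python3 -m inch '[{"dx":-0.333,"dy":-0.027,"dz":0.03,"rx":0,"ry":0,"rz":0},{"dx":-0.333,"dy":-0.027,"dz":0.03,"rx":0,"ry":0,"rz":0},{"dx":-0.333,"dy":-0.027,"dz":0.03,"rx":0,"ry":0,"rz":0},{"dx":-0.333,"dy":-0.027,"dz":0.03,"rx":0,"ry":0,"rz":0},{"dx":-0.333,"dy":-0.027,"dz":0.03,"rx":0,"ry":0,"rz":0}]' 1
python3 -m inch '[{"dx":-0.02,"dy":-0.002,"dz":0,"rx":0,"ry":0,"rz":0},{"dx":-0.02,"dy":-0.002,"dz":0,"rx":0,"ry":0,"rz":0}]' 1
python3 - <<'E'
from h import *
import cv2
from plant import state
k=optics.camera_info("wrist"); im=optics.grab_frame("wrist").copy()
q=np.load("p.npy"); print(state()["tool_pos"],state()["joint_pos"].round(2))
for n,v in pts(q).items():
    c=np.array(k["R"])@v+np.array(k["t"]); r=np.hypot(c[0],c[1]); th=np.arctan2(r,c[2])
    u=(k["cx"]+k["fx"]*th*c[0]/r,k["cy"]+k["fy"]*th*c[1]/r); print(n,np.round(u,1))
    cv2.circle(im,(int(u[0]),int(u[1])),4,(255,0,255),1)
cv2.imwrite("pics/w1.png",im[:,:,::-1])
rows([(.5347,-.0573,.28,np.radians(27.7))])
E
```

```text
time: 2.5
tool_pos: [0.5283, -0.0401, 0.2814]
tool_rot: [0.0, 0.518, 0.855, 0.0]
contact_force: [1.0, 1.2, 0.4]
gripper_width: 0.996
grasp_force: 0.0
time: 2.7
tool_pos: [0.5341, -0.0547, 0.2808]
tool_rot: [-0.001, 0.519, 0.855, -0.0]
contact_force: [0.0, 0.9, -0.7]
gripper_width: 1.001
grasp_force: 0.0
[ 0.53383535 -0.05320378  0.28111608] [-0.24 -0.18  1.76  0.    1.57 -0.72]
post [344.7 295.3]
neck [407.8 209.6]
cap [315.3 208.2]
dot [315.  147.8]
lever [524.  127.7]
pivot [510.3 153.4]
d [-0.005  -0.0014  0.0014] r [-0.0001 -0.0007 -0.002 ]
```

View pics/w1.png

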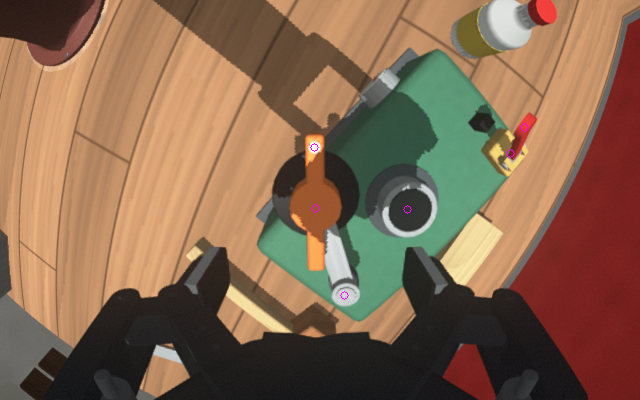

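The projected points lie on the cap hub (315,206), dot (314,147), post and neck, so the fit holds. Descending and gripping the hub.

```bash
python3 -m inch '[{"dx":-0.005,"dy":-0.001,"dz":0.04,"rx":0,"ry":0,"rz":0},{"dx":-0.005,"dy":-0.001,"dz":0.08,"rx":0,"ry":0,"rz":0},{"dx":-0.005,"dy":-0.001,"dz":0.105,"rx":0,"ry":0,"rz":0},{"dx":-0.005,"dy":-0.001,"dz":0.122,"rx":0,"ry":0,"rz":0},{"dx":-0.005,"dy":-0.001,"dz":0.122,"rx":0,"ry":0,"rz":0}]' 1
python3 -m inch '[{"dx":0,"dy":0,"dz":0,"rx":0,"ry":0,"rz":0},{"dx":0,"dy":0,"dz":0,"rx":0,"ry":0,"rz":0},{"dx":0,"dy":0,"dz":0,"rx":0,"ry":0,"rz":0},{"dx":0,"dy":0,"dz":0,"rx":0,"ry":0,"rz":0},{"dx":0,"dy":0,"dz":0,"rx":0,"ry":0,"rz":0}]' -1
python3 -m inch '[{"dx":0,"dy":0,"dz":0,"rx":0,"ry":0,"rz":0},{"dx":0,"dy":0,"dz":0,"rx":0,"ry":0,"rz":0},{"dx":0,"dy":0,"dz":0,"rx":0,"ry":0,"rz":0}]' -1
python3 - <<'E'
from h import *
q=np.load("p.npy"); T=[]
for i in range(1,11):
    p=q.copy(); p[3]=q[3]*(1-i/10); c=pts(p)["cap"]; T.append((c[0],c[1],c[2]-.021,np.radians(27.7)-(q[3]-p[3])))
print(np.round(T,4)); rows(T[:5])
E
```

```text
time: 3.25
tool_pos: [0.5337, -0.0552, 0.1818]
tool_rot: [-0.002, 0.517, 0.856, -0.0]
contact_force: [0.8, -0.4, 0.9]
gripper_width: 0.999
grasp_force: 0.0
time: 3.75
tool_pos: [0.5356, -0.0568, 0.1849]
tool_rot: [0.001, 0.518, 0.855, 0.0]
contact_force: [-0.7, 2.0, 4.0]
gripper_width: 0.443
grasp_force: 59.7
time: 4.05
tool_pos: [0.5355, -0.0567, 0.1844]
tool_rot: [0.0, 0.518, 0.855, 0.0]
contact_force: [-1.1, 1.6, 5.4]
gripper_width: 0.445
grasp_force: 60.1
[[ 0.5419 -0.051   0.1815  0.383 ]
 [ 0.5497 -0.0455  0.1815  0.2825]
 [ 0.558  -0.0408  0.1815  0.1821]
 [ 0.5667 -0.0369  0.1815  0.0816]
 [ 0.5758 -0.034   0.1815 -0.0188]
 [ 0.5851 -0.0319  0.1815 -0.1193]
 [ 0.5946 -0.0308  0.1815 -0.2198]
 [ 0.6041 -0.0307  0.1815 -0.3202]
 [ 0.6136 -0.0315  0.1815 -0.4207]
 [ 0.623  -0.0333  0.1815 -0.5211]]
d [0.0025 0.0104 0.0037] r [0.0009 0.0002 0.0661]
d [0.0041 0.0223 0.0037] r [0.0009 0.0002 0.1331]
d [0.0045 0.0342 0.0037] r [9.e-04 1.e-04 2.e-01]
d [0.0038 0.0461 0.0037] r [9.00e-04 1.00e-04 2.67e-01]
d [0.0018 0.0578 0.0038] r [0.0009 0.     0.334 ]
```

```bash
python3 -m inch '[{"dx":0.0025,"dy":0.0104,"dz":0,"rx":0,"ry":0,"rz":0.067},{"dx":0.0041,"dy":0.0223,"dz":0,"rx":0,"ry":0,"rz":0.134},{"dx":0.0045,"dy":0.0342,"dz":0,"rx":0,"ry":0,"rz":0.2},{"dx":0.0038,"dy":0.0461,"dz":0,"rx":0,"ry":0,"rz":0.267},{"dx":0.0018,"dy":0.0578,"dz":0,"rx":0,"ry":0,"rz":0.334}]' -1
python3 - <<'E'
from h import *
rows([( 0.5851,-0.0319,  0.1815 ,-0.1193),( 0.5946, -0.0308,  0.1815, -0.2198), (0.6041 ,-0.0307 , 0.1815 ,-0.3202), ( 0.6136, -0.0315 , 0.1815 ,-0.4207),( 0.623 , -0.0333 , 0.1815, -0.5211)])
E
```

```text
time: 4.55
tool_pos: [0.5755, -0.0337, 0.1843]
tool_rot: [-0.0, 0.715, 0.699, 0.0]
contact_force: [-2.6, 2.1, 5.7]
gripper_width: 0.438
grasp_force: 60.2
d [0.0025 0.0119 0.0034] r [-0.0002 -0.0002  0.064 ]
d [0.0042 0.0238 0.0034] r [-0.0003 -0.0002  0.131 ]
d [0.0046 0.0356 0.0034] r [-0.0003 -0.0002  0.1979]
d [0.0039 0.0475 0.0034] r [-3.000e-04 -2.000e-04  2.649e-01]
d [0.0019 0.0593 0.0034] r [-3.000e-04 -2.000e-04  3.318e-01]
```

```bash
python3 -m inch '[{"dx":0.0025,"dy":0.0119,"dz":0,"rx":0,"ry":0,"rz":0.065},{"dx":0.0042,"dy":0.0238,"dz":0,"rx":0,"ry":0,"rz":0.132},{"dx":0.0046,"dy":0.0356,"dz":0,"rx":0,"ry":0,"rz":0.199},{"dx":0.0039,"dy":0.0475,"dz":0,"rx":0,"ry":0,"rz":0.266},{"dx":0.0019,"dy":0.0593,"dz":0,"rx":0,"ry":0,"rz":0.333}]' -1
python3 -m inch '[{"dx":0,"dy":0.001,"dz":0,"rx":0,"ry":0,"rz":0},{"dx":0,"dy":0.001,"dz":0,"rx":0,"ry":0,"rz":0}]' -1
python3 - <<'E'
from h import *
rows([(.623,-.0333,.1835,-.5211)])
E
```

```text
time: 5.05
tool_pos: [0.623, -0.0327, 0.1842]
tool_rot: [-0.001, 0.866, 0.5, 0.0]
contact_force: [-2.6, 2.9, 6.6]
gripper_width: 0.439
grasp_force: 60.4
time: 5.25
tool_pos: [0.6242, -0.0331, 0.1845]
tool_rot: [-0.0, 0.865, 0.502, 0.001]
contact_force: [-0.6, 3.6, 5.9]
gripper_width: 0.441
grasp_force: 60.3
d [-0.001  -0.0012  0.0012] r [ 0.0002 -0.0014  0.0014]
```

```bash
python3 -m inch '[{"dx":0.001,"dy":0.0036,"dz":0,"rx":0,"ry":0,"rz":0},{"dx":0.001,"dy":0.0036,"dz":0,"rx":0,"ry":0,"rz":0},{"dx":0.001,"dy":0.0036,"dz":0,"rx":0,"ry":0,"rz":0}]' -1
python3 -m inch '[{"dx":0.001,"dy":0.0036,"dz":0,"rx":0,"ry":0,"rz":0},{"dx":0.001,"dy":0.0036,"dz":0,"rx":0,"ry":0,"rz":0},{"dx":0.001,"dy":0.0036,"dz":0,"rx":0,"ry":0,"rz":0}]' -1
```

```text
time: 5.55
tool_pos: [0.626, -0.0335, 0.1843]
tool_rot: [-0.001, 0.865, 0.502, 0.0]
contact_force: [-4.5, 5.3, 6.5]
gripper_width: 0.444
grasp_force: 60.4
time: 5.85
tool_pos: [0.6276, -0.0338, 0.1839]
tool_rot: [-0.003, 0.865, 0.502, -0.001]
contact_force: [-8.5, 5.9, 7.7]
gripper_width: 0.443
grasp_force: 60.6
```

```bash
python3 -m inch '[{"dx":0,"dy":0,"dz":0.0008,"rx":0,"ry":0,"rz":0.08},{"dx":0,"dy":0,"dz":0.0016,"rx":0,"ry":0,"rz":0.16},{"dx":0,"dy":0,"dz":0.0024,"rx":0,"ry":0,"rz":0.24},{"dx":0,"dy":0,"dz":0.0032,"rx":0,"ry":0,"rz":0.32},{"dx":0,"dy":0,"dz":0.004,"rx":0,"ry":0,"rz":0.4}]' -1
python3 - <<'E'
from h import *
import cv2
from plant import state
s=state();print(s["joint_pos"].round(2),s["ft_torque"].round(2))
im=optics.grab_frame("wrist"); t=optics.grab_frame("top")[150:290,280:420]
cv2.imwrite("pics/c2.png",np.hstack([cv2.resize(t,(400,400),interpolation=cv2.INTER_CUBIC),im[:,120:520]])[:,:,::-1])
E
```

```text
time: 6.35
tool_pos: [0.6282, -0.0339, 0.1813]
tool_rot: [-0.001, 0.975, 0.222, -0.001]
contact_force: [-6.5, 5.6, 9.2]
gripper_width: 0.436
grasp_force: 60.7
[-0.17  0.1   1.65  0.    1.4   0.95] [0.61 1.1  0.19]
```

View pics/c2.png

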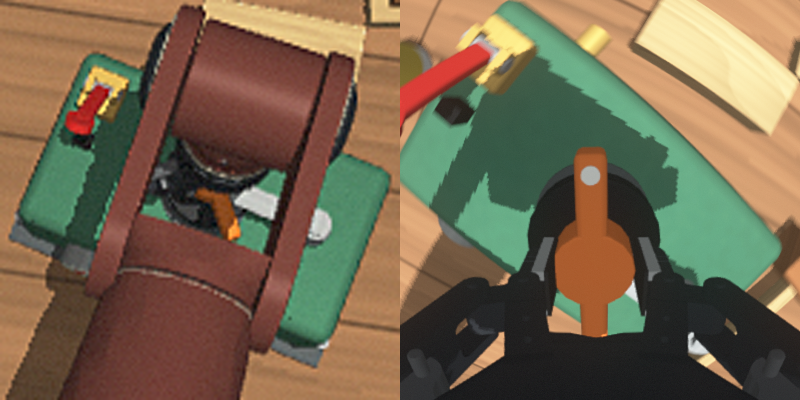

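```bash
python3 -m inch '[{"dx":0,"dy":0,"dz":0.0008,"rx":0,"ry":0,"rz":0.08},{"dx":0,"dy":0,"dz":0.0016,"rx":0,"ry":0,"rz":0.16},{"dx":0,"dy":0,"dz":0.0024,"rx":0,"ry":0,"rz":0.24},{"dx":0,"dy":0,"dz":0.0032,"rx":0,"ry":0,"rz":0.32},{"dx":0,"dy":0,"dz":0.004,"rx":0,"ry":0,"rz":0.4}]' -1
python3 -c "
from plant import state
s=state();print(s['joint_pos'].round(2),s['ft_torque'].round(2))"
```

```text
time: 6.95
tool_pos: [0.6282, -0.0338, 0.1788]
tool_rot: [-0.001, 0.997, -0.075, -0.002]
contact_force: [-8.6, 7.9, 11.9]
gripper_width: 0.444
grasp_force: 60.9
[-0.17  0.1   1.65  0.    1.39  1.55] [0.45 1.52 0.17]
```

```bash
python3 -m inch '[{"dx":0,"dy":0,"dz":0.0008,"rx":0,"ry":0,"rz":0.08},{"dx":0,"dy":0,"dz":0.0016,"rx":0,"ry":0,"rz":0.16},{"dx":0,"dy":0,"dz":0.0024,"rx":0,"ry":0,"rz":0.24},{"dx":0,"dy":0,"dz":0.0032,"rx":0,"ry":0,"rz":0.32},{"dx":0,"dy":0,"dz":0.004,"rx":0,"ry":0,"rz":0.4}]' -1
python3 -m inch '[{"dx":0,"dy":0,"dz":0.0008,"rx":0,"ry":0,"rz":0.08},{"dx":0,"dy":0,"dz":0.0016,"rx":0,"ry":0,"rz":0.16},{"dx":0,"dy":0,"dz":0.0024,"rx":0,"ry":0,"rz":0.24},{"dx":0,"dy":0,"dz":0.003,"rx":0,"ry":0,"rz":0.32},{"dx":0,"dy":0,"dz":0.003,"rx":0,"ry":0,"rz":0.36}]' -1
python3 - <<'E'
from h import *
import cv2
from plant import state
s=state();print(s["joint_pos"].round(2),s["ft_torque"].round(2))
im=optics.grab_frame("wrist"); cv2.imwrite("pics/w3.png",im[:,:,::-1])
E
```

```text
time: 7.45
tool_pos: [0.628, -0.0331, 0.1756]
tool_rot: [-0.001, 0.93, -0.367, -0.002]
contact_force: [-6.9, 10.0, 11.7]
gripper_width: 0.441
grasp_force: 60.9
time: 7.95
tool_pos: [0.6281, -0.0326, 0.1723]
tool_rot: [-0.001, 0.799, -0.601, -0.003]
contact_force: [-5.8, 9.4, 9.0]
gripper_width: 0.443
grasp_force: 60.6
[-0.17  0.11  1.66  0.    1.38  2.69] [1.35 1.34 0.11]
```

View pics/w3.png

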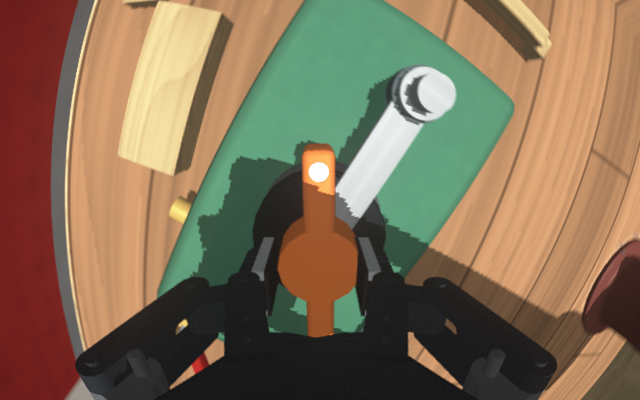

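```bash
python3 -m inch '[{"dx":0,"dy":0,"dz":0,"rx":0,"ry":0,"rz":0.06},{"dx":0,"dy":0,"dz":0,"rx":0,"ry":0,"rz":0.12},{"dx":0,"dy":0,"dz":0,"rx":0,"ry":0,"rz":0.12},{"dx":0,"dy":0,"dz":0,"rx":0,"ry":0,"rz":0.12}]' -1
python3 - <<'E'
from plant import state
s=state();print(s["joint_pos"].round(2),s["ft_torque"].round(2))
E
```

```text
time: 8.4
tool_pos: [0.6296, -0.0351, 0.1725]
tool_rot: [-0.0, 0.744, -0.668, 0.001]
contact_force: [-1.3, 2.1, 6.9]
gripper_width: 0.44
grasp_force: 60.4
[-0.17  0.11  1.66 -0.    1.38  2.86] [0.19 0.24 1.11]
```

Stop torque has risen to 1.1 N m, so the cap is tight. Releasing and lifting.

```bash
python3 -m inch '[{"dx":0,"dy":0,"dz":0,"rx":0,"ry":0,"rz":0},{"dx":0,"dy":0,"dz":0,"rx":0,"ry":0,"rz":0},{"dx":0,"dy":0,"dz":0,"rx":0,"ry":0,"rz":0},{"dx":0,"dy":0,"dz":0,"rx":0,"ry":0,"rz":0},{"dx":0,"dy":0,"dz":0,"rx":0,"ry":0,"rz":0}]' 1
python3 -m inch '[{"dx":0,"dy":0,"dz":-0.03,"rx":0,"ry":0,"rz":0},{"dx":0,"dy":0,"dz":-0.08,"rx":0,"ry":0,"rz":0},{"dx":0,"dy":0,"dz":-0.13,"rx":0,"ry":0,"rz":0},{"dx":0,"dy":0,"dz":-0.16,"rx":0,"ry":0,"rz":0},{"dx":0,"dy":0,"dz":-0.16,"rx":0,"ry":0,"rz":0}]' 1
python3 - <<'E'
from h import *
q=np.load("p.npy"); f=lambda lv,off:(pts(np.r_[q[:5],lv])["lever"]+off*np.array([np.cos(q[2])*np.sin(lv),np.sin(q[2])*np.sin(lv),np.cos(lv)]))
for lv,o in [(.9,.03),(.9,.0),(0,0)]: print(lv,o,f(lv,o).round(4))
rows([(*(f(.9,.03)+[0,0,.04]),-1.808)])
import cv2
im=optics.grab_frame("wrist"); cv2.imwrite("pics/w4.png",im[:,:,::-1])
E
```

```text
time: 8.9
tool_pos: [0.6292, -0.0355, 0.1713]
tool_rot: [0.0, 0.743, -0.67, -0.0]
contact_force: [0.3, 1.2, 0.9]
gripper_width: 1.001
grasp_force: 0.0
time: 9.4
tool_pos: [0.6313, -0.0357, 0.3057]
tool_rot: [-0.003, 0.743, -0.67, 0.004]
contact_force: [0.2, 0.3, 0.0]
gripper_width: 0.996
grasp_force: 0.0
0.9 0.03 [0.6732 0.076  0.2322]
0.9 0.0 [0.6503 0.0815 0.2136]
0 0 [0.6186 0.0892 0.154 ]
d [-0.1337 -0.066   0.042 ] r [-0.0043 -0.0054 -0.8204]
```

View pics/w4.png

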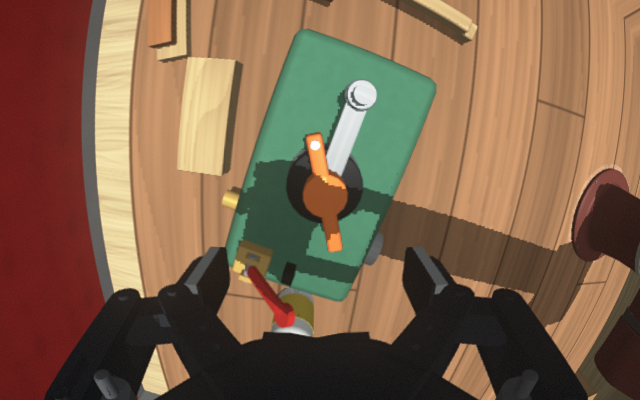

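The cap sits over the neck, hub (325,195), dot (315,145), about 31° from the arm. Checking that against the model, then moving over the lever.

```bash
python3 - <<'E'
from h import *
q=np.load("p.npy"); k=optics.camera_info("wrist")
for s,t in [(0,2.6),(.06,2.6),(0,2.4)]:
    for n in ("cap","dot","post"):
        v=pts(np.r_[q[:3],s,t,.9])[n]
        c=np.array(k["R"])@v+np.array(k["t"]); r=np.hypot(c[0],c[1]); th=np.arctan2(r,c[2])
        print(s,t,n,np.round((k["cx"]+k["fx"]*th*c[0]/r,k["cy"]+k["fy"]*th*c[1]/r),1))
E
python3 -m inch '[{"dx":-0.134,"dy":-0.066,"dz":0,"rx":0,"ry":0,"rz":-0.82},{"dx":-0.134,"dy":-0.066,"dz":0,"rx":0,"ry":0,"rz":-0.82},{"dx":-0.134,"dy":-0.066,"dz":0,"rx":0,"ry":0,"rz":-0.82},{"dx":-0.134,"dy":-0.066,"dz":0,"rx":0,"ry":0,"rz":-0.82},{"dx":-0.134,"dy":-0.066,"dz":0,"rx":0,"ry":0,"rz":-0.82}]' -1
python3 -c "
from h import *
rows([(.6732,.076,.272,-1.808)])"
```

```text
0 2.6 cap [324.1 196. ]
0 2.6 dot [313.4 144. ]
0 2.6 post [362.4  91.6]
0.06 2.6 cap [330.4 198. ]
0.06 2.6 dot [316.7 146.8]
0.06 2.6 post [362.4  91.6]
0 2.4 cap [324.2 196.4]
0 2.4 dot [302.8 147.4]
0 2.4 post [362.4  91.6]
time: 9.95
tool_pos: [0.67, 0.0778, 0.2961]
tool_rot: [0.001, 0.938, -0.348, -0.002]
contact_force: [-0.6, 0.4, -0.6]
gripper_width: 0.142
grasp_force: 0.0
d [ 0.0046 -0.001   0.0301] r [ 0.0015  0.0028 -0.3151]
```

Image agrees with swing ≈ 0 and twist ≈ 2.6.

```bash
python3 -m inch '[{"dx":0.004,"dy":0,"dz":0.03,"rx":0,"ry":0,"rz":-0.315},{"dx":0.004,"dy":0,"dz":0.03,"rx":0,"ry":0,"rz":-0.315},{"dx":0.004,"dy":0,"dz":0.03,"rx":0,"ry":0,"rz":-0.315},{"dx":0.004,"dy":0,"dz":0.03,"rx":0,"ry":0,"rz":-0.315},{"dx":0.004,"dy":0,"dz":0.03,"rx":0,"ry":0,"rz":-0.315}]' -1
python3 - <<'E'
from h import *
import cv2
im=optics.grab_frame("wrist"); cv2.imwrite("pics/w5.png",im[:,:,::-1])
q=np.load("p.npy"); f=lambda lv,off:(pts(np.r_[q[:5],lv])["lever"]+off*np.array([np.cos(q[2])*np.sin(lv),np.sin(q[2])*np.sin(lv),np.cos(lv)]))
rows([(*f(l,o),-1.808) for l,o in [(.9,.03),(.9,.015),(.85,0),(.7,0),(.55,0),(.4,0),(.27,0),(.15,0),(.05,0),(-.03,0)]])
E
```

```text
time: 10.45
tool_pos: [0.6726, 0.0746, 0.2738]
tool_rot: [0.0, 0.992, -0.123, -0.001]
contact_force: [-0.5, 0.6, -0.3]
gripper_width: 0.004
grasp_force: 0.0
d [ 0.0002 -0.0018  0.0527] r [ 0.0003  0.0011 -0.007 ]
d [-0.0145 -0.0017  0.0643] r [ 0.0003  0.0011 -0.007 ]
d [-0.0331 -0.0015  0.079 ] r [ 0.0003  0.0011 -0.007 ]
d [-0.0438 -0.0014  0.0889] r [ 0.0003  0.0011 -0.007 ]
d [-0.053  -0.0013  0.1003] r [ 0.0003  0.0011 -0.007 ]
d [-0.0603 -0.0012  0.113 ] r [ 0.0003  0.0011 -0.007 ]
d [-0.065  -0.0012  0.1247] r [ 0.0003  0.0011 -0.007 ]
d [-0.068  -0.0011  0.1361] r [ 0.0003  0.0011 -0.007 ]
d [-0.0695 -0.0011  0.1457] r [ 0.0003  0.0011 -0.007 ]
d [-0.07   -0.0011  0.1535] r [ 0.0003  0.0011 -0.007 ]
```

View pics/w5.png

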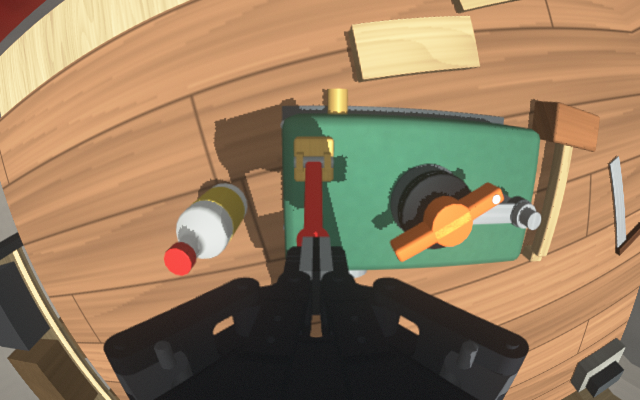

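The shut fingers line up with the lever (column 315). The bottle at (210,225) is clear, so I'll follow the lever's arc down.

```bash
python3 -m inch '[{"dx":0,"dy":-0.0015,"dz":0.0527,"rx":0,"ry":0,"rz":0},{"dx":-0.0145,"dy":-0.0015,"dz":0.0643,"rx":0,"ry":0,"rz":0},{"dx":-0.0331,"dy":-0.0015,"dz":0.079,"rx":0,"ry":0,"rz":0},{"dx":-0.0438,"dy":-0.0015,"dz":0.0889,"rx":0,"ry":0,"rz":0},{"dx":-0.053,"dy":-0.0015,"dz":0.1003,"rx":0,"ry":0,"rz":0}]' -1
python3 - <<'E'
from h import *
q=np.load("p.npy"); f=lambda lv,off:(pts(np.r_[q[:5],lv])["lever"]+off*np.array([np.cos(q[2])*np.sin(lv),np.sin(q[2])*np.sin(lv),np.cos(lv)]))
rows([(*f(l,o),-1.808) for l,o in [(.4,0),(.27,0),(.15,0),(.05,0),(-.03,0)]])
E
```

```text
time: 11.0
tool_pos: [0.6325, 0.0861, 0.1957]
tool_rot: [-0.0, 0.992, -0.123, 0.001]
contact_force: [1.4, 0.1, 1.4]
gripper_width: -0.001
grasp_force: 0.6
d [-0.0081  0.0004  0.0145] r [-0.0002 -0.0013 -0.006 ]
d [-0.0129  0.0005  0.0262] r [-0.0002 -0.0013 -0.006 ]
d [-0.016   0.0005  0.0375] r [-0.0002 -0.0013 -0.006 ]
d [-0.0175  0.0005  0.0472] r [-0.0002 -0.0013 -0.006 ]
d [-0.018   0.0005  0.055 ] r [-0.0002 -0.0013 -0.006 ]
```

```bash
python3 -m inch '[{"dx":-0.0081,"dy":0,"dz":0.0145,"rx":0,"ry":0,"rz":0},{"dx":-0.0129,"dy":0,"dz":0.0262,"rx":0,"ry":0,"rz":0},{"dx":-0.016,"dy":0,"dz":0.0375,"rx":0,"ry":0,"rz":0},{"dx":-0.0175,"dy":0,"dz":0.0472,"rx":0,"ry":0,"rz":0},{"dx":-0.018,"dy":0,"dz":0.055,"rx":0,"ry":0,"rz":0}]' -1
python3 -m inch '[{"dx":0,"dy":0,"dz":0.002,"rx":0,"ry":0,"rz":0},{"dx":0,"dy":0,"dz":0.002,"rx":0,"ry":0,"rz":0},{"dx":0,"dy":0,"dz":0.002,"rx":0,"ry":0,"rz":0}]' -1
```

```text
time: 11.5
tool_pos: [0.6184, 0.0897, 0.1529]
tool_rot: [-0.0, 0.992, -0.122, -0.0]
contact_force: [-11.1, -0.5, 28.9]
gripper_width: -0.002
grasp_force: 14.2
time: 11.8
tool_pos: [0.6184, 0.0897, 0.1534]
tool_rot: [0.0, 0.992, -0.122, -0.0]
contact_force: [-8.9, -0.7, 15.8]
gripper_width: -0.0
grasp_force: 7.9
```

Firm at the stop at z = 0.153. Lifting off and checking.

```bash
python3 -m inch '[{"dx":0,"dy":0,"dz":-0.03,"rx":0,"ry":0,"rz":0},{"dx":0,"dy":0,"dz":-0.09,"rx":0,"ry":0,"rz":0},{"dx":0,"dy":0,"dz":-0.15,"rx":0,"ry":0,"rz":0},{"dx":0,"dy":0,"dz":-0.2,"rx":0,"ry":0,"rz":0},{"dx":0,"dy":0,"dz":-0.2,"rx":0,"ry":0,"rz":0}]' -1
python3 - <<'E'
from h import *
import cv2
im=optics.grab_frame("scene")[120:300,190:420]; cv2.imwrite("pics/s6.png",cv2.resize(im,None,fx=3,fy=3,interpolation=cv2.INTER_CUBIC)[:,:,::-1])
E
```

```text
time: 12.3
tool_pos: [0.6211, 0.0897, 0.3183]
tool_rot: [-0.001, 0.992, -0.122, 0.006]
contact_force: [0.5, 0.3, 0.8]
gripper_width: 0.0
grasp_force: 0.0
```

View pics/s6.png

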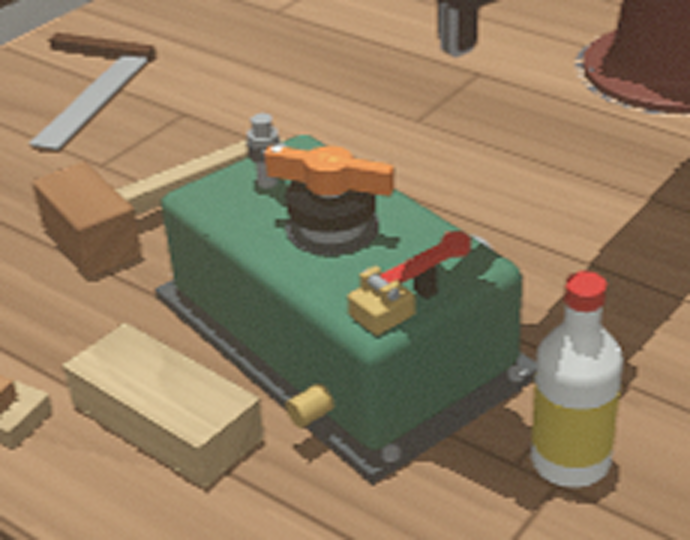

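The cap is screwed down over the neck, the lever pad at (458,245) in this crop rests on its black stop, and the bystanders haven't moved. Handing in.

```bash
python3 -c "
from plant import ticket
print(ticket.job_done())"
```

```text
the job is handed in; nothing more can be done
None
```

The cap is swung over the neck to its stop and screwed tight, the air lever is pushed flat after that, and the bottle, mallet and offcut look unmoved in the last picture; the job is handed in at about 12 s of the 67 s, with no verdict returned.

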